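# Move the pigment jars to the other rack in reverse order

## Robot

A 6-joint arm with a two-finger parallel gripper is mounted at the origin on a cart in front of the work surface, level with it; the furniture and walls round the work are solid. World frame = base frame: x ahead of the robot, y to its left, z up, the work surface at z = 0. Lengths are in m, angles in rad, forces in N, time in s.
With the tool pointing down it reaches from about 0.35 to 0.775 m from the base axis. Payload 5.5 kg.
Tool frame: the origin (TCP) lies between the finger pads; the fingertips stand 17 mm ahead of it and the grasp point (between the pads) lies 2 mm behind it (env.finger_overhang is the distance from the TCP to the fingertips, in m); z points along the fingers, y is the line along which they close (so a half turn about z gives the same grasp; the last joint's range is limited). The gripper opens to 85 mm and grips with 20 to 120 N. Pads are 22 mm wide; open, the fingers measure 114 mm over their backs; the gripper's body (76 mm by 85 mm) begins 54 mm behind the grasp point. The pads swing forward as they close: fully open they stand 13 mm farther back than shut.
Start: joints at [-1.275, 0.313, 0.046, 1.304, 0, 1.431], TCP at [0.243, -0.521, 0.223] pointing down, gripper open.
Joint ranges: [-2.76, 2.76], [-0.86, 1.69], [-1.03, 1.26], [-2.2, 2.34], [-1.47, 1.5], [-3.14, 3.14]. Speed limits (rad/s): [2.57, 2.57, 3.14, 3.14, 3.14, 3.14].

## Interface

Orientations are given as a unit quaternion [w, x, y, z].
In Python, from workcell import env gives the robot as it stands. The module is installed in compiled form; this text tells all that it offers.
- The arm moves only by the shell command python3 -m pendant 'ROWS' [FORCE]. ROWS is JSON, a list of rows, each a list of 5 numbers: the gripper's target within -1 to 1 (fully open at 1, half-way at 0, shut at -1), then the shift along the tool's x, y, z in m, then the turn about the tool's z in rad. A call has 1 to 8 rows; each row shifts and turns the commanded pose from where the row before left it, along the tool's axes as they then stand; what a row does not reach is not made up. A row lasts 1/8 s, in which the tool goes at most 62.5 mm and 10.7 degrees, less where a joint would pass 70% of its speed; a pose out of reach is approached as far as the arm can. A call with a gripper value outside its range is refused whole. The fingers move at their own pace and stop on an object; FORCE is the grip in N (left out, the last holds). Time passes only in rows, so rows that do not move let the fingers close. It gives the time, the measured TCP pose, the force, the opening and the grip force at its end, in the units of the state.
- env.get_state(): the state, without advancing time (a new reading comes with each control period).
- env.read_camera(name): name is "side" or "top" or "wrist"; returns the picture (420x560x3 uint8, red, green, blue); there is no depth.
- env.calibration(name): a dict with "K" (3x3 intrinsics, pixels), "distortion" ([k1, k2, p1, p2, k3] as OpenCV has them; the pictures are not rectified), "T" (4x4, takes a point from camera to world coordinates); the wrist camera has in their place "tool_from_camera" (4x4, takes a point from camera to tool coordinates, whose origin is the TCP and whose axes are the flange's). Camera axes: x right, y down, z forward; pixel columns grow to the right and rows downward; lengths in m; the calibration is good to about 2 mm. A picture is of the moment at which its call begins: read the wrist's pose just before it. calibration takes no time and is no camera call.
- env.hand_in(): hands the job in; it is judged then, once.
Trained networks look in the newest picture that a camera, given by its name, has taken for a name from the list of things; names that differ only in an ending like _2 or _b are one class to them, and where a whole thing is asked for, a point or a joint stands for the part that bears it (a point fixed in the world has none). Each returns a list of dicts, best first, with "score" (0 to 1); they miss things now and then, are a little off and sometimes report something else, mostly with a low value. They report only what shows in the picture. A call takes as long as a camera call.
- env.recognise(camera, label): "centre" ([column, row] in pixels, amid what is visible of it).
The state is a dict: "clock": time; "joint_pos": joint angles; "qvel": joint speeds; "tau": joint torques, N m; "tcp_pos": TCP position; "orientation": TCP orientation; "wrist_force": force on the tool from outside, world axes, zero at the start; "ft_torque": the same for the moment, N m; "finger_gap": finger opening in m; "grip_force": force on a finger pad.
Only numpy, scipy, OpenCV 4.12 (cv2) and the standard library are available. Lean on these libraries where they do the work, as an engineer would, in place of code of your own. Each camera call takes 0.05 s, during which the arm holds its last target. There are 200 camera calls.

## Task

Move the four pigment jars with coloured lids from the light wooden rack into the empty dark rack in reverse order, one jar to each cell: the jar that was at the left end of the light rack goes to the right end of the dark one, and so on, left and right as seen from the robot. Keep every jar upright, set it down rather than letting it drop, and leave all four standing flat in their cells.

Things in the scene. Friction and masses are not known exactly. Their poses are not given: they have to be found in the camera images.
- jar_red_mid (a point): Black upright round pigment jar, 44 mm across, 68 mm high, about 0.1 kg, with a red disc on its grey lid and a red band round its body (a jar without colour is not part of the job). This point is its centre, 34 mm above its underside; z is its axis. Grip it with the fingers in front of and behind it, across the row: neighbours stand only about 20 mm away along the row.
- jar_yellow_mid (a point): Black upright round pigment jar, 44 mm across, 68 mm high, about 0.1 kg, with a yellow disc on its grey lid and a yellow band round its body (a jar without colour is not part of the job). This point is its centre, 34 mm above its underside; z is its axis. Grip it with the fingers in front of and behind it, across the row: neighbours stand only about 20 mm away along the row.
- jar_blue_mid (a point): Black upright round pigment jar, 44 mm across, 71 mm high, about 0.1 kg, with a blue disc on its grey lid and a blue band round its body (a jar without colour is not part of the job). This point is its centre, 35.5 mm above its underside; z is its axis. Grip it with the fingers in front of and behind it, across the row: neighbours stand only about 20 mm away along the row.
- jar_white_mid (a point): Black upright round pigment jar, 44 mm across, 66 mm high, about 0.1 kg, with a white disc on its grey lid and a white band round its body (a jar without colour is not part of the job). This point is its centre, 33 mm above its underside; z is its axis. Grip it with the fingers in front of and behind it, across the row: neighbours stand only about 20 mm away along the row.
- tile_red: red colour tile, 16 x 40 x 3 mm, fixed on the light rack's front ledge: it marks the cell where the red jar stands at the start (cell centre 47 mm from the tile's origin along its +x). Origin: centre of its underside, 5 mm above the table; x points across the rack, away from the robot, y left along it.
- tile_yellow: yellow colour tile, 16 x 40 x 3 mm, fixed on the light rack's front ledge: it marks the cell where the yellow jar stands at the start (cell centre 47 mm from the tile's origin along its +x). Origin: centre of its underside, 5 mm above the table; x points across the rack, away from the robot, y left along it.
- tile_blue: blue colour tile, 16 x 40 x 3 mm, fixed on the light rack's front ledge: it marks the cell where the blue jar stands at the start (cell centre 47 mm from the tile's origin along its +x). Origin: centre of its underside, 5 mm above the table; x points across the rack, away from the robot, y left along it.
- tile_white: white colour tile, 16 x 40 x 3 mm, fixed on the light rack's front ledge: it marks the cell where the white jar stands at the start (cell centre 47 mm from the tile's origin along its +x). Origin: centre of its underside, 5 mm above the table; x points across the rack, away from the robot, y left along it.
- rack_old: Light wooden rack, 72 x 272 mm, fixed, holds the coloured jars at the start; a 5 mm high ledge with colour tiles reaches 57 mm in front of its origin. Origin: centre of its underside, on the table; x across it, away from the robot (turned up to 0.3 rad), y left along the row. Four square cells, 60 mm inside, centres at x = 0, y = +99, +33, -33, -99 mm; floor 5 mm, walls' top 14 mm above the table.
- rack_new: Dark wooden rack, 72 x 272 mm, fixed, empty at the start, to the left or right of the light rack. Origin: centre of its underside, on the table; x across it, away from the robot (turned up to 0.3 rad), y left along the row. Four square cells, 60 mm inside, centres at x = 0, y = +99, +33, -33, -99 mm; floor 5 mm, walls' top 14 mm above the table.

How it is judged:
At the end, for the whole second after the job is handed in: Each coloured jar stands in the dark rack in the mirror-image cell of the one it had in the light rack, its centre within 12 mm of the cell's centre both along and across the rack, on the cell floor (height within 4 mm), upright within 0.1 rad and at rest (x of jar_red_mid in the frame of rack_new between -0.012 and 0.012 m and z of jar_red_mid in the frame of rack_new between 0.035 and 0.043 m and ((y of tile_red in the frame of rack_old between 0.079 and 0.119 m and y of jar_red_mid in the frame of rack_new between -0.111 and -0.087 m) or (y of tile_red in the frame of rack_old between 0.013 and 0.053 m and y of jar_red_mid in the frame of rack_new between -0.045 and -0.021 m) or (y of tile_red in the frame of rack_old between -0.053 and -0.013 m and y of jar_red_mid in the frame of rack_new between 0.021 and 0.045 m) or (y of tile_red in the frame of rack_old between -0.119 and -0.079 m and y of jar_red_mid in the frame of rack_new between 0.087 and 0.111 m)) and angle between each of jar_red_mid, jar_yellow_mid, jar_blue_mid, jar_white_mid's own z axis and vertical below 0.1 rad and linear speed of each of jar_red, jar_yellow, jar_blue, jar_white below 0.02 m/s and x of jar_yellow_mid in the frame of rack_new between -0.012 and 0.012 m and z of jar_yellow_mid in the frame of rack_new between 0.035 and 0.043 m and ((y of tile_yellow in the frame of rack_old between 0.079 and 0.119 m and y of jar_yellow_mid in the frame of rack_new between -0.111 and -0.087 m) or (y of tile_yellow in the frame of rack_old between 0.013 and 0.053 m and y of jar_yellow_mid in the frame of rack_new between -0.045 and -0.021 m) or (y of tile_yellow in the frame of rack_old between -0.053 and -0.013 m and y of jar_yellow_mid in the frame of rack_new between 0.021 and 0.045 m) or (y of tile_yellow in the frame of rack_old between -0.119 and -0.079 m and y of jar_yellow_mid in the frame of rack_new between 0.087 and 0.111 m)) and x of jar_blue_mid in the frame of rack_new between -0.012 and 0.012 m and z of jar_blue_mid in the frame of rack_new between 0.0365 and 0.0445 m and ((y of tile_blue in the frame of rack_old between 0.079 and 0.119 m and y of jar_blue_mid in the frame of rack_new between -0.111 and -0.087 m) or (y of tile_blue in the frame of rack_old between 0.013 and 0.053 m and y of jar_blue_mid in the frame of rack_new between -0.045 and -0.021 m) or (y of tile_blue in the frame of rack_old between -0.053 and -0.013 m and y of jar_blue_mid in the frame of rack_new between 0.021 and 0.045 m) or (y of tile_blue in the frame of rack_old between -0.119 and -0.079 m and y of jar_blue_mid in the frame of rack_new between 0.087 and 0.111 m)) and x of jar_white_mid in the frame of rack_new between -0.012 and 0.012 m and z of jar_white_mid in the frame of rack_new between 0.034 and 0.042 m and ((y of tile_white in the frame of rack_old between 0.079 and 0.119 m and y of jar_white_mid in the frame of rack_new between -0.111 and -0.087 m) or (y of tile_white in the frame of rack_old between 0.013 and 0.053 m and y of jar_white_mid in the frame of rack_new between -0.045 and -0.021 m) or (y of tile_white in the frame of rack_old between -0.053 and -0.013 m and y of jar_white_mid in the frame of rack_new between 0.021 and 0.045 m) or (y of tile_white in the frame of rack_old between -0.119 and -0.079 m and y of jar_white_mid in the frame of rack_new between 0.087 and 0.111 m))); the robot touches nothing.
It fails at once if a coloured jar is tipped over (more than about 45 degrees) (angle between any of jar_red_mid, jar_yellow_mid, jar_blue_mid, jar_white_mid's own z axis and vertical above 0.8 rad).
It fails at once if a coloured jar is let fall from more than about 35 mm above a rack floor ((height (world z) of jar_red_mid above 0.069 m and linear speed of jar_red above 0.3 m/s and contact force between the fingers and jar_red below 0.02 N) or (height (world z) of jar_yellow_mid above 0.069 m and linear speed of jar_yellow above 0.3 m/s and contact force between the fingers and jar_yellow below 0.02 N) or (height (world z) of jar_blue_mid above 0.0705 m and linear speed of jar_blue above 0.3 m/s and contact force between the fingers and jar_blue below 0.02 N) or (height (world z) of jar_white_mid above 0.068 m and linear speed of jar_white above 0.3 m/s and contact force between the fingers and jar_white below 0.02 N)).
It also fails if it takes over 96 s, if anything falls off the work surface, if the arm or the gripper's body presses on something with over 40 N, if the wrist force passes 120 N, or if a joint passes its speed limit or range.

## Working session

There is one attempt and no reset: what is moved stays moved. The work goes in short steps, Python scripts to look and compute and a shell command to move; the robot and the scene stay as the last step left them, time stands still between calls to the robot, and variables do not carry over. Pictures are saved under pics/ and viewed, at most 14 in all, crops included, and the job is handed in when it is done.

```bash
mkdir -p pics; python3 - <<'E'
from workcell import env
import cv2, numpy as np
s=env.get_state(); print(s['clock'],s['tcp_pos'],s['orientation'],s['finger_gap'])
for n in ['top','side']:
    im=env.read_camera(n); cv2.imwrite(f'pics/{n}0.png',im[:,:,::-1])
    c=env.calibration(n); print(n,np.round(c['K'],1).tolist(),c['distortion'],np.round(c['T'],3).tolist())
    for l in ['jar_red_mid','jar_yellow_mid','jar_blue_mid','jar_white_mid','tile_red','tile_yellow','tile_blue','tile_white','rack_old','rack_new']:
        print(l,[(np.round(d['centre'],1).tolist(),round(d['score'],2)) for d in env.recognise(n,l)])
print(env.calibration('wrist'))
E
```

```text
0.0 [ 0.24255827 -0.5207511   0.22231079] [-9.14598595e-04  9.76353377e-01  2.16178725e-01 -7.61410458e-05] 0.08534289661580978
top [[419.0, 0.0, 284.1], [0.0, 419.0, 210.7], [0.0, 0.0, 1.0]] [-0.03781263  0.          0.          0.          0.        ] [[-0.013, -0.99, 0.141, 0.363], [-1.0, 0.009, -0.029, -0.003], [0.027, -0.142, -0.99, 0.974], [0.0, 0.0, 0.0, 1.0]]
jar_red_mid [([353.7, 206.9], 0.93)]
jar_yellow_mid [([406.6, 200.9], 0.88)]
jar_blue_mid [([322.1, 208.1], 0.65), ([406.7, 224.0], 0.4)]
jar_white_mid [([378.0, 201.9], 0.85)]
tile_red [([351.1, 226.7], 0.65)]
tile_yellow [([403.5, 225.3], 0.5)]
tile_blue [([323.0, 230.4], 0.63)]
tile_white [([379.1, 223.5], 0.54), ([360.1, 215.2], 0.23)]
rack_old [([362.6, 214.3], 0.77)]
rack_new [([169.3, 198.2], 0.77)]
side [[538.3, 0.0, 277.6], [0.0, 538.3, 208.4], [0.0, 0.0, 1.0]] [0.02428921 0.         0.         0.         0.        ] [[-0.619, -0.615, 0.489, -0.247], [-0.785, 0.493, -0.375, 0.545], [-0.011, -0.616, -0.788, 1.241], [0.0, 0.0, 0.0, 1.0]]
jar_red_mid [([317.8, 179.2], 0.75)]
jar_yellow_mid []
jar_blue_mid [([301.1,
[... 154 characters left out ...]
ack_old [([306.7, 205.6], 0.61), ([316.8, 176.9], 0.2)]
rack_new [([191.8, 258.0], 0.55)]
{'K': array([[325.94013469,   0.        , 276.35621896],
       [  0.        , 325.94013469, 212.2060431 ],
       [  0.        ,   0.        ,   1.        ]]), 'distortion': array([-0.07994949,  0.        ,  0.        ,  0.        ,  0.        ]), 'tool_from_camera': array([[ 8.79464437e-04, -9.45233482e-01, -3.26393768e-01,
         8.41443463e-02],
       [ 9.99999482e-01,  6.64098280e-04,  7.71264886e-04,
        -2.63400388e-04],
       [-5.12267854e-04, -3.26394277e-01,  9.45233576e-01,
        -1.49513681e-01],
       [ 0.00000000e+00,  0.00000000e+00,  0.00000000e+00,
         1.00000000e+00]])}
```

View pics/top0.png

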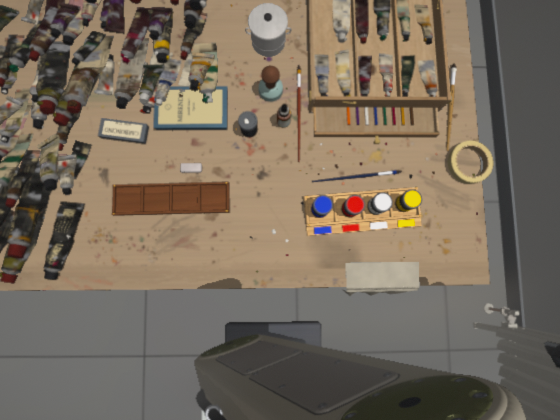

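View pics/side0.png

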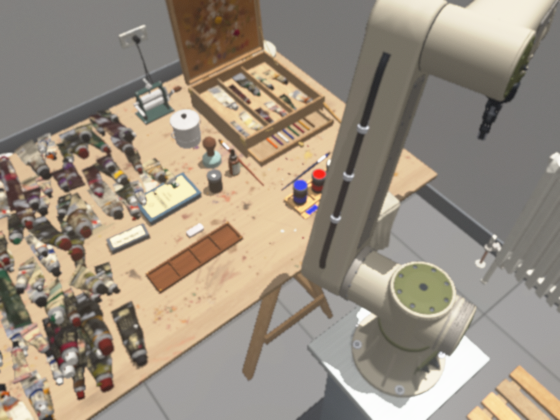

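The top picture shows the light rack at about (362,213), left to right blue, red, white, yellow. The empty dark rack is at about (171,198). There is a grey box at (382,277) near the table edge.

```bash
cat > h.py <<'E'
from workcell import env
import cv2, numpy as np
from scipy.spatial.transform import Rotation as R
def pose(s=None):
    s=s or env.get_state(); T=np.eye(4); T[:3,:3]=R.from_quat(s['orientation'],scalar_first=True).as_matrix(); T[:3,3]=s['tcp_pos']; return T
def cam(n):
    c=env.calibration(n); return c['K'],c['distortion'],(c['T'] if n!='wrist' else pose()@c['tool_from_camera'])
def ray(c,px):
    u=cv2.undistortPoints(np.array([[px]],float),c[0],c[1])[0,0]; return c[2][:3,3],c[2][:3,:3]@np.array([u[0],u[1],1])
def plane(c,px,z):
    o,d=ray(c,px); return o+d*(z-o[2])/d[2]
def proj(c,P):
    P=np.atleast_2d(P).astype(float); W=np.linalg.inv(c[2]); rv=cv2.Rodrigues(W[:3,:3])[0]
    return cv2.projectPoints(P,rv,W[:3,3],c[0],c[1])[0][:,0]
def tri(rs):
    A=np.zeros((3,3));b=np.zeros(3)
    for o,d in rs:
        d=d/np.linalg.norm(d);M=np.eye(3)-np.outer(d,d);A+=M;b+=M@o
    return np.linalg.solve(A,b)
def grab(n,f):
    c=cam(n); im=env.read_camera(n); cv2.imwrite(f'pics/{f}.png',im[:,:,::-1]); return c,im
E
python3 - <<'E'
from h import *
c=cam('top')
for l,p in dict(blue=(322.1,208.1),red=(353.7,206.9),white=(378,201.9),yellow=(406.6,200.9)).items(): print('jar',l,plane(c,p,.06).round(4))
for l,p in dict(blue=(323,230.4),red=(351,227.2),white=(379.1,225),yellow=(403.5,224.5)).items(): print('tile',l,plane(c,p,.008).round(4))
print('new corners',[plane(c,p,.014).round(4).tolist() for p in [(113,185),(229,183),(230,212),(114,215)]])
print('box',[plane(c,p,.0).round(3).tolist() for p in [(345,263),(419,263),(419,290),(345,290)]])
E
```

```text
jar blue [ 0.4985 -0.1135  0.06  ]
jar red [ 0.5005 -0.1839  0.06  ]
jar white [ 0.5113 -0.2389  0.06  ]
jar yellow [ 0.5131 -0.3037  0.06  ]
tile blue [ 0.4538 -0.1205  0.008 ]
tile red [ 0.4606 -0.1862  0.008 ]
tile white [ 0.4651 -0.2525  0.008 ]
tile yellow [ 0.4656 -0.3104  0.008 ]
new corners [[0.5639, 0.3664, 0.014], [0.5663, 0.097, 0.014], [0.4981, 0.0943, 0.014], [0.4935, 0.3609, 0.014]]
box [[0.378, -0.171, 0.0], [0.376, -0.345, 0.0], [0.313, -0.342, 0.0], [0.316, -0.169, 0.0]]
```

```bash
python3 -m pendant '[[1,0.048,-0.027,-0.004,0],[1,0.048,-0.027,-0.004,0],[1,0.048,-0.027,-0.004,0],[1,0.048,-0.027,-0.004,0],[1,0.048,-0.027,-0.004,0],[1,0.048,-0.027,-0.004,0],[1,0.048,-0.027,-0.004,0],[1,0.048,-0.027,-0.004,0]]' && python3 -m pendant '[[1,0,0,0,-0.17],[1,0,0,0,-0.17],[1,0,0,0,-0.17],[1,0,0,0,-0.17],[1,0,0,0,-0.17],[1,0,0,0,-0.17],[1,0,0,0,-0.17],[1,0,0,0,0]]'; python3 - <<'E'
from h import *
c,im=grab('wrist','w1'); print(pose().round(3).tolist()); np.savez('w1.npz',T=c[2])
E
```

```text
clock: 2.1
tcp_pos: [0.5006, -0.1619, 0.2556]
orientation: [0.0, 0.976, 0.216, 0.0]
wrist_force: [0.3, -0.1, 0.9]
finger_gap: 0.0852
grip_force: 0.0
clock: 3.1
tcp_pos: [0.4997, -0.1634, 0.2552]
orientation: [0.0, 0.688, 0.726, -0.0]
wrist_force: [-0.3, -0.1, -1.0]
finger_gap: 0.0851
grip_force: 0.0
[[-0.052, 0.999, 0.0, 0.5], [0.999, 0.052, -0.0, -0.163], [-0.0, 0.0, -1.0, 0.255], [0.0, 0.0, 0.0, 1.0]]
```

View pics/w1.png

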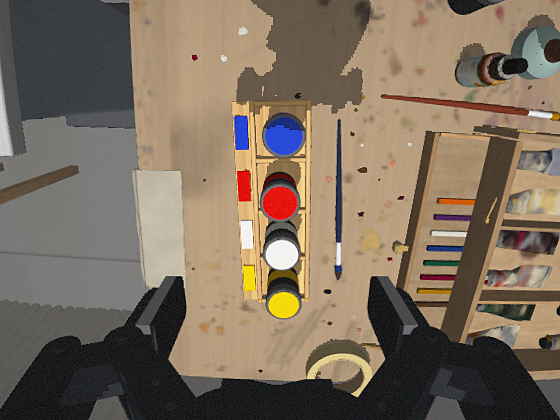

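Wrist view: the lids are at blue (284,133), red (281,202), white (283,253) and yellow (283,302), with the tiles to their left around column 243. I'll take a second view for the heights.

```bash
python3 -m pendant '[[1,-0.05,0,0,0],[1,-0.05,0,0,0],[1,0,0,0,0],[1,0,0,0,0]]'; cat > seg.py <<'E'
from h import *
def blobs(im):
    h,s,v=[a.astype(int) for a in cv2.split(cv2.cvtColor(im,cv2.COLOR_RGB2HSV))]
    M=dict(blue=(abs(h-115)<15)&(s>150)&(v>90),red=((h<6)|(h>172))&(s>190)&(v>110),yellow=(abs(h-27)<6)&(s>200)&(v>120),white=(s<25)&(v>185))
    out={}
    for k,m in M.items():
        n,l,st,ce=cv2.connectedComponentsWithStats(m.astype(np.uint8))
        out[k]=[(st[i,4],ce[i].round(1).tolist(),st[i,2:4].tolist()) for i in sorted(range(1,n),key=lambda i:-st[i,4])[:4] if st[i,4]>40]
    return out
E
python3 - <<'E'
from seg import *
c,im=grab('wrist','w2'); np.savez('w2.npz',T=c[2]); print(pose()[:3,3])
for f in ['w1','w2','top0']:
    print(f,blobs(cv2.imread(f'pics/{f}.png')[:,:,::-1]))
E
```

```text
clock: 3.65
tcp_pos: [0.5048, -0.2631, 0.2549]
orientation: [-0.0, 0.688, 0.725, 0.0]
wrist_force: [-0.8, 0.8, 0.1]
finger_gap: 0.0853
grip_force: 0.0
[ 0.50491834 -0.26250082  0.25511329]
w1 {'blue': [(np.int32(1085), [283.5, 135.5], [37, 38]), (np.int32(427), [241.0, 132.3], [15, 34]), (np.int32(129), [444.1, 248.6], [35, 4])], 'red': [(np.int32(865), [279.7, 202.7], [34, 32]), (np.int32(369), [243.7, 185.3], [14, 30])], 'yellow': [(np.int32(629), [283.2, 304.6], [31, 26]), (np.int32(291), [248.8, 277.3], [13, 26])], 'white': [(np.int32(757), [281.5, 254.4], [32, 30]), (np.int32(399), [3.2, 131.1], [11, 70]), (np.int32(313), [246.3, 234.0], [13, 28]), (np.int32(145), [448.8, 233.5], [35, 6])]}
w2 {'blue': [(np.int32(1350), [284.3, 25.9], [40, 43]), (np.int32(510), [238.7, 42.7], [15, 38]), (np.int32(157), [459.2, 175.3], [37, 6]), (np.int32(42), [343.2, 198.9], [7, 8])], 'red': [(np.int32(1108), [280.0, 105.5], [37, 38]), (np.int32(440), [241.5, 103.5], [14, 34])], 'yellow': [(np.int32(820), [284.1, 227.9], [33, 31]), (np.int32(357), [246.8, 210.1], [14, 30])], 'white': [(np.int32(986), [282.0, 167.8], [35, 35]), (np.int32(397), [244.2, 159.5], [14, 32]), (np.int32(170), [461.9, 157.7], [38, 7]), (np.int32(131), [343.6, 183.0], [6, 25])]}
top0 {'blue': [(np.int32(212), [322.7, 204.2], [16, 17]), (np.int32(87), [322.2, 229.9], [16, 7])], 'red': [(np.int32(186), [354.9, 204.0], [15, 15]), (np.int32(96), [350.6, 227.5], [16, 8])], 'yellow': [(np.int32(210), [412.2, 198.5], [17, 16]), (np.int32(114), [405.8, 222.7], [17, 8]), (np.int32(76), [161.7, 43.8], [15, 8])], 'white': [(np.int32(409), [273.7, 26.9], [29, 24]), (np.int32(215), [382.5, 201.4], [16, 16]), (np.int32(129), [191.2, 166.9], [19, 7]), (np.int32(102), [378.1, 225.0], [17, 7])]}
```

View pics/w2.png

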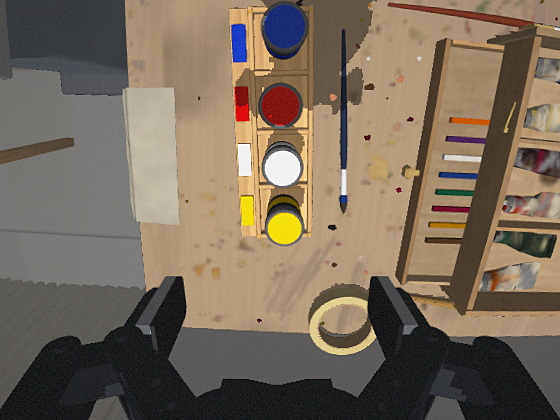

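```bash
python3 - <<'E'
from seg import *
k=env.calibration('wrist'); C={f:(k['K'],k['distortion'],np.load(f+'.npz')['T']) for f in['w1','w2']}; C['top0']=cam('top')
B={f:blobs(cv2.imread(f'pics/{f}.png')[:,:,::-1]) for f in C}
top={'w1':{'white':(0,2)},'w2':{},'top0':{'white':(1,3)}}
P={}
for col in['blue','red','white','yellow']:
    for j,nm in enumerate(['jar','tile']):
        rs={f:ray(C[f],B[f][col][top[f].get(col,(0,1))[j]][1]) for f in C}
        w=tri([rs['w1'],rs['w2']]);a=tri(list(rs.values()))
        z={'blue':.076,'red':.073,'white':.071,'yellow':.073}[col] if j==0 else .008
        pl=[o+d*(z-o[2])/d[2] for o,d in rs.values()]
        P[col,nm]=np.mean(pl,0)
        print(col,nm,'tri wrist',w.round(4),'all',a.round(4),'plane',[p[:2].round(4).tolist() for p in pl])
t=np.array([P[c,'tile'][:2] for c in['yellow','white','red','blue']]); m=t.mean(0); d=np.linalg.svd(t-m)[2][0]; d*=np.sign(d[1])
x=np.array([d[1],-d[0]]); print('rack y dir',d,'yaw',np.arctan2(-d[0],d[1]),'centre',m+.047*x,'tile spacing',(t-m)@d)
for c in['blue','red','white','yellow']: q=P[c,'jar'][:2]-(m+.047*x); print(c,'in rack',q@x,q@d)
E
```

```text
blue jar tri wrist [ 0.5039 -0.112   0.0751] all [ 0.504  -0.1124  0.0778] plane [[0.5039, -0.1119], [0.5039, -0.1122], [0.5047, -0.113]]
blue tile tri wrist [ 0.4546 -0.1178  0.0054] all [ 0.4549 -0.1182  0.0082] plane [[0.4548, -0.1176], [0.4549, -0.1182], [0.455, -0.1187]]
red jar tri wrist [ 0.5041 -0.183   0.0721] all [ 0.5043 -0.1831  0.0744] plane [[0.5042, -0.1827], [0.5039, -0.183], [0.505, -0.1842]]
red tile tri wrist [ 0.4592 -0.1839  0.0031] all [ 0.4597 -0.184   0.0072] plane [[0.4596, -0.1826], [0.4597, -0.1838], [0.4599, -0.1852]]
white jar tri wrist [ 0.5097 -0.245   0.0704] all [ 0.51   -0.2452  0.0709] plane [[0.5099, -0.2446], [0.5096, -0.2448], [0.5106, -0.2461]]
white tile tri wrist [ 0.4642 -0.2501  0.0046] all [ 0.4647 -0.2497  0.0071] plane [[0.4645, -0.2486], [0.4645, -0.2495], [0.4651, -0.2501]]
yellow jar tri wrist [ 0.5158 -0.3108  0.0726] all [ 0.5161 -0.3123  0.0706] plane [[0.5158, -0.3106], [0.5157, -0.3107], [0.5162, -0.3122]]
yellow tile tri wrist [ 0.4691 -0.3158  0.0044] all [ 0.4695 -0.3161  0.0048] plane [[0.4694, -0.3137], [0.4694, -0.3146], [0.4698, -0.3161]]
rack y dir [-0.07424503  0.99724003] yaw 0.07431341000606521 centre [ 0.50909158 -0.21306203] tile spacing [-0.09847732 -0.03293138  0.03275043  0.09865827]
blue in rack 0.0025371448858939535 0.1007659717309269
red in rack -0.002487301583644621 0.030005298270908656
white in rack -0.0014828330217507267 -0.032113237603602775
yellow in rack -0.0004769501347526958 -0.09834261349891787
```

```bash
python3 -m pendant '[[1,0.06,0.0065,0,0],[1,0.06,0.0065,0,0],[1,0.06,0.0065,0,0],[1,0.06,0.0065,0,0],[1,0.06,0.0065,0,0],[1,0.06,0.0065,0,0],[1,0.06,0.0065,0,-0.02],[1,0,0,0,0]]' >/dev/null; python3 - <<'E'
from h import *
c,im=grab('wrist','w3'); np.savez('w3.npz',T=c[2]); print(pose()[:3,3])
E
python3 -m pendant '[[1,0.05,0,0,0],[1,0.05,0,0,0],[1,0,0,0,0],[1,0,0,0,0]]'; python3 - <<'E'
from h import *
c,im=grab('wrist','w4'); np.savez('w4.npz',T=c[2]); print(pose()[:3,3])
a=[cv2.imread(f'pics/{f}.png')[0:360,60:460] for f in['w3','w4']]; cv2.imwrite('pics/w34.png',np.hstack(a))
E
```

```text
[0.52626835 0.16148226 0.25531635]
clock: 5.25
tcp_pos: [0.5198, 0.2573, 0.2552]
orientation: [0.0, 0.68, 0.733, -0.0]
wrist_force: [0.3, -0.4, 0.2]
finger_gap: 0.0853
grip_force: 0.0
[0.51998547 0.25698108 0.25527477]
```

View pics/w34.png

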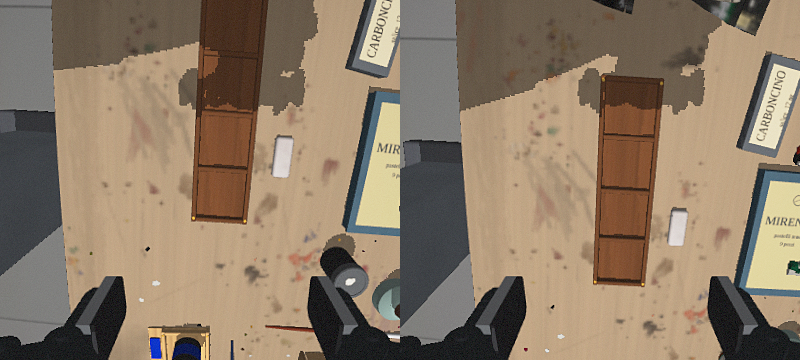

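The dark rack shows with its end pins in the right-hand view at about (263,76), (322,82), (255,283) and (305,286) in full-picture pixels. The left view has only its near end, at (253,218) and (307,222).

```bash
cat > fit.py <<'E'
from h import *
from scipy.optimize import least_squares
k=env.calibration('wrist'); C={f:(k['K'],k['distortion'],np.load(f+'.npz')['T']) for f in['w3','w4']}
pk={'w4':{'TL':(263,76),'TR':(322,82),'BL':(255,283),'BR':(305,286)},'w3':{'BL':(253,218),'BR':(307,222)}}
ref={}
for f in pk:
    im=cv2.imread(f'pics/{f}.png').astype(float)
    for n,(u,v) in pk[f].items():
        w=im[v-5:v+6,u-5:u+6]; g=w[...,2]+w[...,1]-w[...,0]; m=np.clip(g-np.percentile(g,92),0,None)
        # pins: saturated bright orange
        hs=cv2.cvtColor(w.astype(np.uint8),cv2.COLOR_BGR2HSV).astype(float); 
        yy,xx=np.mgrid[-5:6,-5:6]; s=(hs[...,1]>120)*(hs[...,0]>12)*np.clip(hs[...,2]-130,0,None)
        ref[f,n]=(u+(s*xx).sum()/s.sum(),v+(s*yy).sum()/s.sum()) if s.sum()>0 else (u,v)
        print(f,n,np.round(ref[f,n],1),plane(C[f],ref[f,n],.014).round(4))
for n in['BL','BR']: print('tri',n,tri([ray(C[f],ref[f,n]) for f in C]).round(4))
loc={'TL':(-1,1),'TR':(1,1),'BL':(-1,-1),'BR':(1,-1)}
def res(p,z=.014):
    r=[]
    for (f,n),q in ref.items():
        a,b=loc[n]; l=np.array([a*p[3],b*p[4]]); c,s=np.cos(p[2]),np.sin(p[2])
        r+=list(plane(C[f],q,z)[:2]-(p[:2]+[c*l[0]-s*l[1],s*l[0]+c*l[1]]))
    return np.array(r)
o=least_squares(res,[.53,.23,0,.034,.134]); print(o.x.round(4),np.abs(o.fun).max())
c,s=np.cos(o.x[2]),np.sin(o.x[2])
for y in(-.099,-.033,.033,.099): print('cell',y,(o.x[:2]+[-s*y,c*y]).round(4))
E
python3 fit.py
```

```text
w4 TL [262.8  78.3] [0.4963 0.3643 0.014 ]
w4 TR [321.1  82.8] [0.5622 0.3646 0.014 ]
w4 BL [254.6 281.5] [0.5012 0.1038 0.014 ]
w4 BR [302.5 283.8] [0.5673 0.1051 0.014 ]
w3 BL [253.1 217.7] [0.5012 0.1035 0.014 ]
w3 BR [304.4 220.7] [0.5671 0.1048 0.014 ]
tri BL [0.5012 0.103  0.0127]
tri BR [0.5673 0.1044 0.0129]
[0.5317 0.2344 0.0187 0.033  0.1301] 0.00045539574589770204
cell -0.099 [0.5336 0.1354]
cell -0.033 [0.5323 0.2014]
cell 0.033 [0.5311 0.2674]
cell 0.099 [0.5299 0.3334]
```

```bash
cat > go.py <<'E'
from h import *
import sys
t=np.array(list(map(float,sys.argv[1:4]))); T=pose(); s=env.get_state()
print('tool delta',(T[:3,:3].T@(t-T[:3,3])).round(4),'tilt',T[2,2].round(4),'ty yaw',np.arctan2(T[1,1],T[0,1]).round(3))
E
python3 -m pendant '[[1,-0.0524,-0.0062,0.018,0],[1,-0.0524,-0.0062,0.018,0],[1,-0.0524,-0.0062,0.018,0],[1,-0.0524,-0.0062,0.018,0],[1,-0.0524,-0.0062,0.018,0],[1,-0.0524,-0.0062,0.018,0],[1,-0.0524,-0.0062,0.018,0],[1,0,0,0,0]]'; python3 go.py .504 -.1124 .040
```

```text
clock: 6.3
tcp_pos: [0.5024, -0.1151, 0.128]
orientation: [-0.001, 0.683, 0.73, -0.001]
wrist_force: [-0.4, 0.3, 0.5]
finger_gap: 0.0855
grip_force: 0.0
tool delta [0.0026 0.002  0.088 ] tilt -1.0 ty yaw 0.067
```

```bash
python3 -m pendant '[[1,0.002,0.001,0.03,0],[1,0,0,0.03,0],[1,0,0,0.02,0],[1,0,0,0.008,0],[1,0,0,0,0]]' ; python3 go.py .504 -.1124 .040; python3 -m pendant '[[-1,0,0,0,0],[-1,0,0,0,0],[-1,0,0,0,0],[-1,0,0,0,0],[-1,0,0,0,0],[-1,0,0,0,0]]' 35; python3 go.py .504 -.1124 .040
```

```text
clock: 6.92
tcp_pos: [0.5048, -0.1086, 0.0414]
orientation: [-0.0, 0.68, 0.733, -0.0]
wrist_force: [-0.1, 1.2, 0.4]
finger_gap: 0.0854
grip_force: 0.0
tool delta [-0.0037 -0.0011  0.0014] tilt -1.0 ty yaw 0.075
clock: 7.68
tcp_pos: [0.5056, -0.1088, 0.042]
orientation: [0.001, 0.68, 0.733, 0.0]
wrist_force: [-1.5, 1.2, 6.4]
finger_gap: 0.0403
grip_force: 34.8
tool delta [-0.0034 -0.0018  0.002 ] tilt -1.0 ty yaw 0.075
```

```bash
python3 -m pendant '[[-1,0,0,-0.01,0],[-1,0,0,-0.02,0],[-1,0,0,-0.03,0],[-1,0,0,-0.03,0],[-1,0,0,-0.02,0],[-1,0,0,0,0],[-1,0,0,0,0]]' ; python3 - <<'E'
from h import *
c,im=grab('wrist','g1')
E
python3 go.py .5336 .1354 .15
```

```text
clock: 8.55
tcp_pos: [0.5045, -0.1084, 0.1504]
orientation: [-0.001, 0.68, 0.733, -0.0]
wrist_force: [-1.5, -0.3, -2.1]
finger_gap: 0.0409
grip_force: 35.5
tool delta [2.408e-01 4.750e-02 2.000e-04] tilt -1.0 ty yaw 0.075
```

View pics/g1.png

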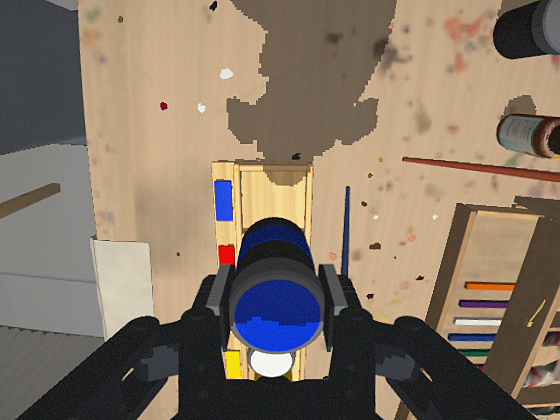

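The blue jar is held upright between the pads with its lid centre at about (277,316), and its cell is now empty.

```bash
cat > held.py <<'E'
from h import *
import sys
# pixel of lid centre, lid height above TCP
k=env.calibration('wrist'); c=(k['K'],k['distortion'],k['tool_from_camera'])
print('lid in tool',plane(c,(float(sys.argv[1]),float(sys.argv[2])),-float(sys.argv[3])).round(4))
E
python3 held.py 277.5 316 .034
```

```text
lid in tool [-0.0023  0.0005 -0.034 ]
```

```bash
python3 -m pendant '[[-1,0.035,0.007,0,0],[-1,0.05,0.01,0,0],[-1,0.05,0.01,0,0],[-1,0.05,0.01,0,0],[-1,0.039,0.0077,0,0],[-1,0.02,0.003,0,0],[-1,0,0,0,0],[-1,0,0,0,0]]'; python3 go.py .5336 .1384 .042
```

```text
clock: 9.6
tcp_pos: [0.534, 0.1373, 0.1506]
orientation: [-0.0, 0.68, 0.733, -0.001]
wrist_force: [-0.9, -1.1, -1.8]
finger_gap: 0.0405
grip_force: 35.6
tool delta [ 0.0012 -0.0002  0.1086] tilt -1.0 ty yaw 0.074
```

```bash
python3 -m pendant '[[-1,0.001,0,0.03,0],[-1,0,0,0.03,0],[-1,0,0,0.025,0],[-1,0,0,0.012,0],[-1,0,0,0.006,0],[-1,0,0,0.003,0],[-1,0,0,0,0],[-1,0,0,0,0]]'; python3 go.py .5336 .1384 .042
```

```text
clock: 10.6
tcp_pos: [0.5348, 0.1394, 0.0459]
orientation: [0.0, 0.68, 0.733, 0.0]
wrist_force: [0.3, -0.1, -1.0]
finger_gap: 0.0402
grip_force: 35.6
tool delta [-0.0009 -0.0013  0.0039] tilt -1.0 ty yaw 0.075
```

```bash
python3 -m pendant '[[-1,-0.001,-0.001,0.001,0],[-1,0,0,0.001,0],[-1,0,0,0.0015,0],[-1,0,0,0,0]]'; 
```

```text
clock: 11.1
tcp_pos: [0.5334, 0.1382, 0.0421]
orientation: [0.0, 0.68, 0.733, 0.0]
wrist_force: [-2.6, -1.2, 3.7]
finger_gap: 0.0403
grip_force: 36.0
```

```bash
python3 -m pendant '[[0.3,0,0,0,0],[0.6,0,0,0,0],[1,0,0,0,0],[1,0,0,0,0],[1,0,0,0,0]]'; python3 -m pendant '[[1,0,0,-0.02,0],[1,0,0,-0.03,0],[1,0,0,-0.03,0],[1,0,0,-0.03,0],[1,0,0,0,0]]'; python3 - <<'E'
from h import *
c,im=grab('wrist','p1')
E
python3 go.py .5042 -.1833 .130
```

```text
clock: 11.72
tcp_pos: [0.5333, 0.1382, 0.0416]
orientation: [0.0, 0.68, 0.733, -0.0]
wrist_force: [0.9, -0.9, 0.3]
finger_gap: 0.0856
grip_force: 0.0
clock: 12.35
tcp_pos: [0.5352, 0.1384, 0.1543]
orientation: [0.002, 0.68, 0.733, 0.002]
wrist_force: [0.2, 0.2, -1.0]
finger_gap: 0.0854
grip_force: 0.0
tool delta [-0.3184 -0.054   0.0224] tilt -1.0 ty yaw 0.075
```

View pics/p1.png

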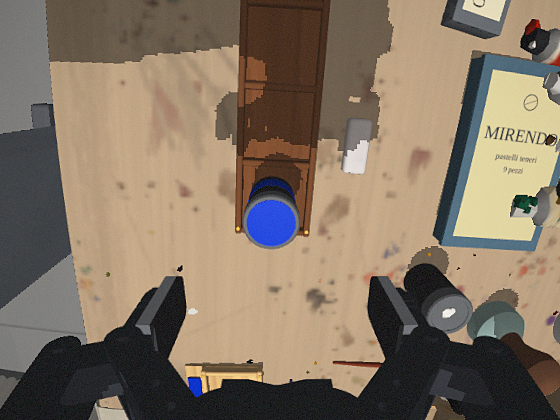

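The blue jar stands in the right-end cell, lid centre at about (272,221).

```bash
python3 - <<'E'
from h import *
print(plane(cam('wrist'),(271.5,222),.076).round(4))
E
python3 -m pendant '[[1,-0.04,-0.0068,0,0],[1,-0.055,-0.0095,0,0],[1,-0.055,-0.0095,0,0],[1,-0.055,-0.0095,0.007,0],[1,-0.055,-0.0095,0.008,0],[1,-0.043,-0.0074,0.007,0],[1,-0.015,-0.002,0,0],[1,0,0,0,0]]'; python3 -m pendant '[[1,0,0,0,0]]'; python3 go.py .5042 -.1833 .04
```

```text
[0.5309 0.1366 0.076 ]
clock: 13.4
tcp_pos: [0.5026, -0.1831, 0.1288]
orientation: [-0.001, 0.681, 0.733, -0.0]
wrist_force: [-0.3, -0.8, -0.2]
finger_gap: 0.0854
grip_force: 0.0
clock: 13.52
tcp_pos: [0.503, -0.1816, 0.1295]
orientation: [-0.0, 0.68, 0.734, 0.0]
wrist_force: [-1.0, 0.2, -0.4]
finger_gap: 0.0854
grip_force: 0.0
tool delta [-0.0019  0.0011  0.0895] tilt -1.0 ty yaw 0.076
```

```bash
python3 -m pendant '[[1,-0.002,0.001,0.03,0],[1,0,0,0.03,0],[1,0,0,0.02,0],[1,0,0,0.008,0],[1,0,0,0,0],[1,0,0,0,0]]' ; python3 -m pendant '[[-1,0,0,0,0],[-1,0,0,0,0],[-1,0,0,0,0],[-1,0,0,0,0],[-1,0,0,0,0],[-1,0,0,0,0]]' 35; python3 go.py .5042 -.1833 .040; python3 -m pendant '[[-1,0,0,-0.01,0],[-1,0,0,-0.02,0],[-1,0,0,-0.03,0],[-1,0,0,-0.03,0],[-1,0,0,-0.02,0],[-1,0,0,0,0],[-1,0,0,0,0]]'; python3 go.py .5323 .2014 .15
```

```text
clock: 14.28
tcp_pos: [0.5051, -0.1848, 0.0427]
orientation: [0.001, 0.68, 0.733, 0.0]
wrist_force: [-0.4, -1.0, 0.8]
finger_gap: 0.0852
grip_force: 0.0
clock: 15.02
tcp_pos: [0.5045, -0.1852, 0.0423]
orientation: [0.0, 0.68, 0.733, 0.0]
wrist_force: [-1.8, -0.0, 5.3]
finger_gap: 0.0406
grip_force: 35.4
tool delta [ 0.0019 -0.0002  0.0023] tilt -1.0 ty yaw 0.075
clock: 15.9
tcp_pos: [0.5038, -0.1846, 0.1509]
orientation: [-0.001, 0.68, 0.733, -0.0]
wrist_force: [-0.9, 0.2, -0.6]
finger_gap: 0.0405
grip_force: 35.4
tool delta [0.3828 0.0573 0.0011] tilt -1.0 ty yaw 0.075
```

```bash
python3 -m pendant '[[-1,0.04,0.006,0,0],[-1,0.06,0.009,0,0],[-1,0.06,0.009,0,0],[-1,0.06,0.009,0,0],[-1,0.06,0.009,0,0],[-1,0.06,0.009,0,0],[-1,0.041,0.0063,0,0],[-1,0,0,0,0]]'; python3 -m pendant '[[-1,0,0,0,0],[-1,0,0,0,0]]'; python3 go.py .5323 .1994 .0423
```

```text
clock: 16.9
tcp_pos: [0.5318, 0.202, 0.1499]
orientation: [-0.001, 0.678, 0.735, -0.001]
wrist_force: [0.2, -0.7, -0.2]
finger_gap: 0.0405
grip_force: 35.5
clock: 17.15
tcp_pos: [0.5326, 0.1981, 0.1511]
orientation: [-0.0, 0.681, 0.733, -0.001]
wrist_force: [0.1, -1.0, -0.5]
finger_gap: 0.0404
grip_force: 35.5
tool delta [ 0.0014 -0.      0.1088] tilt -1.0 ty yaw 0.073
```

```bash
python3 -m pendant '[[-1,0.001,0,0.03,0],[-1,0,0,0.03,0],[-1,0,0,0.025,0],[-1,0,0,0.012,0],[-1,0,0,0.006,0],[-1,0,0,0.003,0],[-1,0,0,0,0],[-1,0,0,0,0]]'; python3 go.py .5323 .1994 .0423
```

```text
clock: 18.15
tcp_pos: [0.5333, 0.2005, 0.0464]
orientation: [0.0, 0.68, 0.733, 0.001]
wrist_force: [0.0, -0.2, -0.3]
finger_gap: 0.0402
grip_force: 35.5
tool delta [-0.001  -0.0011  0.0041] tilt -1.0 ty yaw 0.075
```

```bash
python3 -m pendant '[[-1,-0.001,-0.001,0.001,0],[-1,0,0,0.001,0],[-1,0,0,0.0015,0],[-1,0,0,0,0]]'; python3 go.py .5323 .1994 .0423
```

```text
clock: 18.65
tcp_pos: [0.5319, 0.1993, 0.0424]
orientation: [0.0, 0.68, 0.733, 0.0]
wrist_force: [-0.6, -0.7, 1.4]
finger_gap: 0.0404
grip_force: 35.6
tool delta [0.0001 0.0004 0.0001] tilt -1.0 ty yaw 0.075
```

```bash
python3 -m pendant '[[0.3,0,0,0,0],[0.6,0,0,0,0],[1,0,0,0,0],[1,0,0,0,0],[1,0,0,0,0]]' >/dev/null; python3 -m pendant '[[1,0,0,-0.02,0],[1,0,0,-0.03,0],[1,0,0,-0.03,0],[1,0,0,-0.03,0],[1,0,0,0,0],[1,0,0,0,0]]'; python3 - <<'E'
from h import *
c,im=grab('wrist','p2')
from seg import blobs
for k in('blue','red'):
    b=blobs(im)[k]; print(k,b[:2],plane(c,b[0][1],.076 if k=='blue' else .073).round(4))
E
python3 -m pendant '[[1,-0.05,-0.006,0,0],[1,-0.06,-0.0075,0,0],[1,-0.06,-0.0075,0,0],[1,-0.06,-0.0075,0,0],[1,-0.06,-0.0075,0.007,0],[1,-0.06,-0.0075,0.007,0],[1,-0.06,-0.0075,0.008,0],[1,-0.031,-0.004,0,0]]'; python3 -m pendant '[[1,0,0,0,0],[1,0,0,0,0]]'; python3 go.py .510 -.245 .04
```

```text
clock: 20.02
tcp_pos: [0.5315, 0.1992, 0.1515]
orientation: [-0.0, 0.68, 0.733, -0.0]
wrist_force: [0.7, 0.0, -1.3]
finger_gap: 0.0853
grip_force: 0.0
blue [(np.int32(1407), [270.7, 294.2], [46, 39])] [0.5317 0.1358 0.076 ]
red [(np.int32(1771), [276.9, 215.8], [49, 46]), (np.int32(93), [551.1, 131.1], [20, 22])] [0.5316 0.2019 0.073 ]
clock: 21.08
tcp_pos: [0.5084, -0.247, 0.1279]
orientation: [-0.002, 0.681, 0.732, -0.0]
wrist_force: [0.1, 0.2, 0.1]
finger_gap: 0.0857
grip_force: 0.0
clock: 21.32
tcp_pos: [0.5093, -0.2437, 0.1291]
orientation: [-0.001, 0.68, 0.733, -0.0]
wrist_force: [1.2, 0.1, -0.0]
finger_gap: 0.0853
grip_force: 0.0
tool delta [-0.0015  0.0007  0.0891] tilt -1.0 ty yaw 0.075
```

```bash
python3 -m pendant '[[1,-0.001,0,0.03,0],[1,0,0,0.03,0],[1,0,0,0.02,0],[1,0,0,0.008,0],[1,0,0,0,0],[1,0,0,0,0]]' ; python3 -m pendant '[[-1,0,0,0,0],[-1,0,0,0,0],[-1,0,0,0,0],[-1,0,0,0,0],[-1,0,0,0,0],[-1,0,0,0,0]]' 35; python3 go.py .510 -.245 .040; python3 -m pendant '[[-1,0,0,-0.01,0],[-1,0,0,-0.02,0],[-1,0,0,-0.03,0],[-1,0,0,-0.03,0],[-1,0,0,-0.02,0],[-1,0,0,0,0],[-1,0,0,0,0]]'; python3 go.py .5311 .2674 .15
```

```text
clock: 22.08
tcp_pos: [0.5109, -0.2456, 0.0432]
orientation: [0.001, 0.68, 0.733, 0.0]
wrist_force: [0.1, 0.9, 0.1]
finger_gap: 0.0853
grip_force: 0.0
clock: 22.82
tcp_pos: [0.5104, -0.2459, 0.0428]
orientation: [0.0, 0.68, 0.733, -0.0]
wrist_force: [-1.1, -0.7, 5.0]
finger_gap: 0.04
grip_force: 35.2
tool delta [ 0.0009 -0.0003  0.0028] tilt -1.0 ty yaw 0.075
clock: 23.7
tcp_pos: [0.5097, -0.2453, 0.1513]
orientation: [-0.001, 0.68, 0.733, -0.0]
wrist_force: [0.8, 0.1, -0.9]
finger_gap: 0.0403
grip_force: 35.5
tool delta [0.5096 0.0598 0.0016] tilt -1.0 ty yaw 0.075
```

```bash
python3 -m pendant '[[-1,0.05,0.006,0,0],[-1,0.06,0.007,0,0],[-1,0.06,0.007,0,0],[-1,0.06,0.007,0,0],[-1,0.06,0.007,0,0],[-1,0.06,0.007,0,0],[-1,0.06,0.007,0,0],[-1,0.06,0.007,0,0]]' >/dev/null; python3 -m pendant '[[-1,0.0387,0.0048,0,0],[-1,0,0,0,0],[-1,0,0,0,0],[-1,0,0,0,0]]'; python3 go.py .5311 .2665 .0428
```

```text
clock: 25.2
tcp_pos: [0.5314, 0.2648, 0.1516]
orientation: [-0.0, 0.681, 0.733, -0.001]
wrist_force: [0.8, -0.8, -1.3]
finger_gap: 0.0399
grip_force: 35.5
tool delta [ 1.700e-03 -1.000e-04  1.088e-01] tilt -1.0 ty yaw 0.073
```

```bash
python3 -m pendant '[[-1,0.001,-0.001,0.03,0],[-1,0,0,0.03,0],[-1,0,0,0.025,0],[-1,0,0,0.012,0],[-1,0,0,0.006,0],[-1,0,0,0.003,0],[-1,0,0,0,0],[-1,0,0,0,0]]'; python3 go.py .5311 .2665 .0428
```

```text
clock: 26.2
tcp_pos: [0.5311, 0.2673, 0.0469]
orientation: [0.0, 0.68, 0.733, 0.001]
wrist_force: [0.6, -0.2, -1.2]
finger_gap: 0.0402
grip_force: 35.6
tool delta [-0.0008 -0.0001  0.0041] tilt -1.0 ty yaw 0.075
```

```bash
python3 -m pendant '[[-1,-0.001,0,0.001,0],[-1,0,0,0.001,0],[-1,0,0,0.0015,0],[-1,0,0,0,0]]'; python3 -m pendant '[[0.3,0,0,0,0],[0.6,0,0,0,0],[1,0,0,0,0],[1,0,0,0,0],[1,0,0,0,0]]' >/dev/null; python3 -m pendant '[[1,0,0,-0.02,0],[1,0,0,-0.03,0],[1,0,0,-0.03,0],[1,0,0,-0.03,0],[1,0,0,0,0],[1,0,0,0,0]]'; python3 - <<'E'
from h import *
c,im=grab('wrist','p3')
from seg import blobs
for k,z in dict(white=.071,red=.073).items():
    for b in blobs(im)[k]: print(k,b,plane(c,b[1],z).round(4))
E
```

```text
clock: 26.7
tcp_pos: [0.5307, 0.2661, 0.0429]
orientation: [0.0, 0.68, 0.733, 0.0]
wrist_force: [-0.9, -0.5, 1.8]
finger_gap: 0.0401
grip_force: 35.7
clock: 28.08
tcp_pos: [0.5303, 0.2659, 0.152]
orientation: [-0.0, 0.68, 0.733, -0.0]
wrist_force: [-0.5, -0.2, -0.2]
finger_gap: 0.0855
grip_force: 0.0
white (np.int32(1817), [276.2, 216.0], [49, 47]) [0.53   0.2676 0.071 ]
white (np.int32(778), [343.8, 273.2], [25, 41]) [0.588  0.2229 0.071 ]
white (np.int32(97), [526.0, 233.5], [14, 12]) [0.7325 0.2678 0.071 ]
white (np.int32(81), [556.3, 216.5], [9, 16]) [0.7551 0.2841 0.071 ]
red (np.int32(1353), [272.0, 292.5], [45, 38]) [0.5315 0.202  0.073 ]
red (np.int32(103), [534.8, 200.0], [22, 17]) [0.7287 0.2965 0.073 ]
red (np.int32(47), [508.2, 174.3], [13, 11]) [0.6998 0.3142 0.073 ]
```

```bash
python3 -m pendant '[[1,-0.05,-0.005,0,0],[1,-0.06,-0.006,0,0],[1,-0.06,-0.006,0,0],[1,-0.06,-0.006,0,0],[1,-0.06,-0.006,0,0],[1,-0.06,-0.006,0,0],[1,-0.06,-0.006,0,0],[1,-0.06,-0.006,0,0]]' >/dev/null; python3 -m pendant '[[1,-0.06,-0.006,0.011,0],[1,-0.045,-0.005,0.011,0],[1,0,0,0,0],[1,0,0,0,0],[1,0,0,0,0]]'; python3 go.py .516 -.311 .04
```

```text
clock: 29.75
tcp_pos: [0.5159, -0.3102, 0.1306]
orientation: [-0.0, 0.68, 0.734, 0.0]
wrist_force: [0.7, -0.4, 0.9]
finger_gap: 0.0854
grip_force: 0.0
tool delta [-0.0009  0.      0.0906] tilt -1.0 ty yaw 0.077
```

```bash
python3 -m pendant '[[1,-0.001,-0.001,0.03,0],[1,0,0,0.03,0],[1,0,0,0.02,0],[1,0,0,0.008,0],[1,0,0,0,0],[1,0,0,0,0]]' ; python3 -m pendant '[[-1,0,0,0,0],[-1,0,0,0,0],[-1,0,0,0,0],[-1,0,0,0,0],[-1,0,0,0,0],[-1,0,0,0,0]]' 35; python3 go.py .516 -.311 .040; python3 -m pendant '[[-1,0,0,-0.01,0],[-1,0,0,-0.02,0],[-1,0,0,-0.03,0],[-1,0,0,-0.03,0],[-1,0,0,-0.02,0],[-1,0,0,0,0],[-1,0,0,0,0]]'; python3 go.py .5299 .3334 .15
```

```text
clock: 30.5
tcp_pos: [0.5158, -0.3129, 0.0439]
orientation: [0.001, 0.68, 0.733, 0.0]
wrist_force: [-0.3, -0.2, 0.9]
finger_gap: 0.0854
grip_force: 0.0
clock: 31.25
tcp_pos: [0.5152, -0.313, 0.0433]
orientation: [0.001, 0.68, 0.733, -0.0]
wrist_force: [-1.5, -0.1, 5.7]
finger_gap: 0.0407
grip_force: 35.1
tool delta [0.002  0.0009 0.0033] tilt -1.0 ty yaw 0.075
clock: 32.12
tcp_pos: [0.5145, -0.3124, 0.1517]
orientation: [-0.001, 0.68, 0.733, -0.0]
wrist_force: [-0.7, -0.7, -2.2]
finger_gap: 0.0403
grip_force: 35.7
tool delta [0.6428 0.0637 0.0022] tilt -1.0 ty yaw 0.075
```

```bash
python3 -m pendant '[[-1,0.05,0.005,0,0],[-1,0.06,0.006,0,0],[-1,0.06,0.006,0,0],[-1,0.06,0.006,0,0],[-1,0.06,0.006,0,0],[-1,0.06,0.006,0,0],[-1,0.06,0.006,0,0],[-1,0.06,0.006,0,0]]' >/dev/null; python3 -m pendant '[[-1,0.06,0.006,0,0],[-1,0.06,0.006,0,0],[-1,0.0508,0.0047,0,0],[-1,0,0,0,0],[-1,0,0,0,0],[-1,0,0,0,0]]'; python3 go.py .5299 .3314 .0433
```

```text
clock: 33.88
tcp_pos: [0.5303, 0.3295, 0.1521]
orientation: [-0.0, 0.681, 0.733, -0.001]
wrist_force: [-0.4, 0.9, -0.7]
finger_gap: 0.0403
grip_force: 35.7
tool delta [ 2.000e-03 -1.000e-04  1.087e-01] tilt -1.0 ty yaw 0.073
```

```bash
python3 -m pendant '[[-1,0.001,-0.001,0.03,0],[-1,0,0,0.03,0],[-1,0,0,0.025,0],[-1,0,0,0.012,0],[-1,0,0,0.006,0],[-1,0,0,0.003,0],[-1,0,0,0,0],[-1,0,0,0,0]]'; python3 go.py .5299 .3314 .0433
```

```text
clock: 34.88
tcp_pos: [0.5299, 0.3322, 0.0474]
orientation: [0.0, 0.68, 0.733, 0.001]
wrist_force: [-0.3, -0.1, -1.2]
finger_gap: 0.0401
grip_force: 35.7
tool delta [-0.0008 -0.0001  0.0041] tilt -1.0 ty yaw 0.075
```

```bash
python3 -m pendant '[[-1,-0.001,0,0.001,0],[-1,0,0,0.001,0],[-1,0,0,0.0015,0],[-1,0,0,0,0]]'; python3 -m pendant '[[0.3,0,0,0,0],[0.6,0,0,0,0],[1,0,0,0,0],[1,0,0,0,0],[1,0,0,0,0]]' >/dev/null; python3 -m pendant '[[1,0,0,-0.02,0],[1,0,0,-0.03,0],[1,0,0,-0.04,0],[1,0,0,-0.05,0],[1,0,0,-0.05,0],[1,0,0,0,0],[1,0,0,0,0]]'; python3 - <<'E'
from h import *
from seg import blobs
c,im=grab('wrist','p4'); B=blobs(im)
a=.0187; x=np.array([np.cos(a),np.sin(a)]); y=np.array([-x[1],x[0]])
for k,z in dict(blue=.076,red=.073,white=.071,yellow=.073).items():
    for b in B[k][:2]: q=plane(c,b[1],z)[:2]-[.5317,.2344]; print(k,b,(q@x).round(4),(q@y).round(4))
E
```

```text
clock: 35.38
tcp_pos: [0.5296, 0.331, 0.0434]
orientation: [0.0, 0.68, 0.733, 0.0]
wrist_force: [-0.7, -0.6, 0.7]
finger_gap: 0.0403
grip_force: 35.9
clock: 36.88
tcp_pos: [0.5294, 0.3309, 0.2328]
orientation: [0.0, 0.68, 0.733, -0.0]
wrist_force: [-0.2, 0.7, -0.1]
finger_gap: 0.0857
grip_force: 0.0
blue (np.int32(597), [266.0, 350.4], [31, 24]) -0.0017 -0.0987
red (np.int32(701), [269.7, 302.1], [33, 27]) -0.0006 -0.0325
red (np.int32(59), [472.1, 230.5], [16, 11]) 0.2084 0.0655
white (np.int32(1776), [10.3, 342.1], [29, 133]) -0.3314 -0.1231
white (np.int32(895), [272.5, 248.3], [36, 32]) -0.001 0.033
yellow (np.int32(1066), [277.3, 188.3], [38, 36]) 0.0002 0.0988
```

View pics/p4.png

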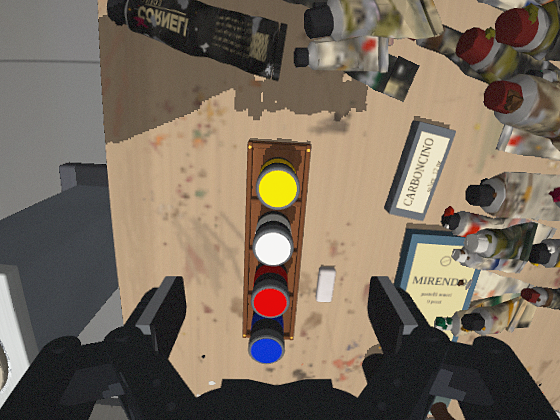

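All four jars stand in the dark rack: yellow (277,188), white (273,248), red (270,302) and blue (266,350). Each is within 2 mm of its cell centre, and the gripper is clear.

```bash
python3 -c "
from workcell import env
print(env.hand_in())"
```

```text
the job is handed in; nothing more can be done
None
```

I moved all four jars into the dark rack in reverse order (left to right: yellow, white, red, blue), each measuring within about 2 mm of its cell centre, and handed the job in at about 37 s; the hand-in call gave no verdict.

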